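# Set the height of a bench bottle capper to a bottle

### The job

A bottle with a loose crown cap stands on the mat of the bench capper. Slide the capper's head down, feeling for the cap, until its steel bell rests on it in sure but gentle contact (the light push of one finger, some 5 N, never hard), then swing the clamp lever on the head's sleeve fully shut so that the head is locked there, and let go. Leave the bottle standing where it is and do not disturb the other things on the worktop.

Things in the scene. Friction and masses are not known exactly. Their poses are not given: they have to be found in the camera images.
- capper: Bench bottle capper, screwed down: grey base plate 215 x 150 x 16 mm, origin at the centre of its underside, x along its length. At x +55 mm a round steel column, 28 mm thick, 378 mm tall; at x -45 mm a round rubber bottle mat, top 24 mm above the worktop, yielding 1 mm per 8 N. The head slides on the column and reaches over the mat; its operating lever (unused) slants up and back on the -y side.
- head_slide (a joint): How far the aluminium head is slid down its column: m, 0 at the top, at most 0.085. A spring in the column carries most of the head's weight and the sleeve drags on the column (6.5 N of dry friction), so it stays where it is left: it moves down at a push of about 3.5 N and up at a pull of about 9.5 N. The bell's lower face is 245 mm above the worktop at 0.
- housing_top (a point): Centre of the flat top of the head's round housing, an upright cylinder 42 mm in diameter straight above the bell, rising 37 mm above the head's arm; free all round there, to be gripped from above or pressed on. Moves with the head. The bell's lower face is 95 mm below this point, the column's axis 100 mm from it along the capper's +x.
- head: The sliding head with its steel capping bell, 40 mm in diameter, under the housing; origin at the centre of the bell's lower face, the face that must come to rest on the cap; axes as the capper's.
- clamp_turn (a joint): Angle of the clamp lever, rad: 0 fully open (it sticks out along the capper's +y), 1.65 at its stop (it lies along the capper's +x); it shuts clockwise seen from above. Stiff (2 N at the grip), it stays where it is left; from about 0.8 its cam bites on the column, the push at the grip grows to some 6 N, and the head is held fast. Fully shut: 1.5 or more.
- clamp_pivot (a point): Centre of the clamp lever's upright pivot pin on the head's sleeve, at the lever's mid height, 44 mm lower than housing_top and 36 mm to the capper's +y side of the column's axis. Moves with the head.
- clamp_tip (a point): Outer end of the clamp lever, 92 mm from its pivot at the same height. The lever is a flat arm 12 mm wide and 14 mm high; its outer 40 mm are a black grip 16 mm wide and 18 mm high.
- bottle: Short brown glass bottle, 61 mm in diameter, 0.5 kg, loose, upright on the capper's mat under the bell; origin at the centre of its underside. Straight to 90 mm, then shoulder and neck, and on top a loose steel crown cap, 31 mm across, flat on top. Bottles differ: the cap's top is anywhere from 145 to 175 mm above the origin and is not measured.
- scraper: Bystander: bench scraper lying flat, steel blade 100 x 152 mm with a wooden grip, 21 mm high. Origin on the underside.
- spatula: Bystander: green silicone spatula lying flat, 290 mm long, blade along its +x. Origin on the underside, near the middle.
- bowl_large: Bystander: aluminium bowl, 210 mm across, 85 mm high. Origin under its centre.
- bowl_small: Bystander: aluminium bowl, 160 mm across, nested in the large one. Origin under its centre.
- timer: Bystander: round red kitchen timer, 66 mm across, 53 mm high. Origin under its centre.
- crown_dish: Bystander: small white dish with spare crown caps, 100 mm across, 24 mm high. Origin under its centre.
- bottle_tall: Bystander: capped bottle, 61 mm in diameter, 164 mm tall, standing on the worktop. Origin under its centre.
- bottle_short: Bystander: capped bottle, 61 mm in diameter, 154 mm tall, standing on the worktop. Origin under its centre.
Things that resemble listed ones, but are neither listed nor needed, are in the scene too. What is shaped like the bottle but pink or turquoise is not meant.

How it is judged (in metres and radians):
On the way, in this order (a step that is already met when the one before it is completed fails the run):
1. the head has been lowered until the bell rests on the cap (at least 1 N), with the clamp lever still open (contact force between head and bottle above 1 N and value of joint clamp_turn below 0.8 rad), for 0.2 s.
2. the clamp lever is shut with the bell still on the cap (value of joint clamp_turn above 1.5 rad and contact force between head and bottle above 0.5 N), for 0.2 s.
At the end, for the whole second after the job is handed in: the bell rests on the bottle's cap with 0.5 to 20 N, the clamp lever is shut (1.5 rad or more of 1.65), the bottle stands upright within 0.06 rad and within 12 mm of where it stood, at rest (all of step 2 and contact force between head and bottle below 20 N and angle between bottle's own z axis and vertical below 0.06 rad and distance of bottle from where it was at the start of the episode below 0.012 m and linear speed of bottle below 0.01 m/s); the robot touches nothing.
It fails at once if the bell is pressed on the cap with more than 20 N (contact force between head and bottle above 20 N).
It fails at once if the bottle is tipped by more than 0.15 rad (angle between bottle's own z axis and vertical above 0.15 rad).
It fails at once if another thing on the worktop is shifted by more than 30 mm (distance of any of scraper, spatula, bowl_large, bowl_small, timer, crown_dish, bottle_tall, bottle_short from where it was at the start of the episode above 0.03 m).
It also fails if it takes over 56 s, if anything falls off the work surface, if the arm or the gripper's body presses on something with over 40 N, if the wrist force passes 120 N, or if a joint passes its speed limit or range.

### The arm

A 6-joint arm with a two-finger parallel gripper is mounted at the origin on the work surface. World frame = base frame: x ahead of the robot, y to its left, z up, the work surface at z = 0. Lengths are in mm, angles in rad, forces in N, time in s.
With the tool pointing down it reaches from about 250 to 800 mm from the base axis. Payload 8.5 kg.
Tool frame: the origin (TCP) lies between the finger pads; the fingertips stand 22 mm ahead of it and the grasp point (between the pads) lies 3 mm ahead of it; z points along the fingers, y is the line along which they close (so a half turn about z gives the same grasp; the last joint's range is limited). The gripper opens to 85 mm and grips with 20 to 120 N. Pads are 22 mm wide; open, the fingers measure 114 mm over their backs; the gripper's body (76 mm by 85 mm) begins 54 mm behind the grasp point. The pads swing forward as they close: fully open they stand 13 mm farther back than shut.
Start: joints at [-1.108, 0.238, -0.013, 1.319, 0, 1.571], TCP at [234.369, -469.737, 253.276] pointing down, gripper open.
Joint ranges: [-2.66, 2.66], [-1.03, 1.9], [-1.14, 1.46], [-1.82, 2.27], [-1.45, 1.34], [-3.14, 3.14]. Speed limits (rad/s): [2.22, 2.22, 2.79, 3.14, 3.14, 3.14].

### API

Orientations are given as a rotation vector (axis times angle).
In Python, from station import env gives the robot as it stands.
- The arm moves only by the tool drive_tool, never from a script. Its argument "targets" is a list of rows, each a list of 5 numbers: the shift along the tool's x, y, z in cm, then the turn about the tool's z in rad, then the finger opening in cm, from 0 to 8.54. In form: [[dx, dy, dz, spin, jaw], ...]. A call has 1 to 20 rows; each row shifts and turns the commanded pose from where the row before left it, along the tool's axes as they then stand; what a row does not reach is not made up. A row lasts 1/10 s, in which the tool goes at most 50 mm and 8.59 degrees, less where a joint would pass 70% of its speed; a pose out of reach is approached as far as the arm can. A call is refused whole if a number of a shift passes 5 or a number of a turn 0.15, either way. A call with a gripper value outside its range is refused whole. The fingers move at their own pace and stop on an object; "newtons" is the grip in N (left out, the last holds). Time passes only in rows, so rows that do not move let the fingers close. It gives the time, the measured TCP pose, the force, the opening and the grip force at its end, in the units of the state.
- env.observe(): the state, without advancing time (a new reading comes with each control period).
- env.snapshot(name): name is "scene" or "top" or "wrist"; returns a dict with "color" (400x640x3 uint8, red, green, blue), "depth" (400x640 float32, mm along the optical axis (not along the pixel's ray), 0 where there is no reading), "mtx" (3x3 intrinsics, pixels), "distortion" ([k1, k2, p1, p2, k3] as OpenCV has them; the pictures are not rectified), "camera_from_world" (4x4, takes a point from world to camera coordinates). Camera axes: x right, y up, looking along -z (the intrinsics and any distortion apply to the point x, -y, -z); pixel columns grow to the right and rows downward; lengths in mm; the calibration is good to about 2 mm. A picture is of the moment at which its call begins.
- env.finish_job(): hands the job in; it is judged then, once.
The state is a dict: "time_s": time; "qpos": joint angles; "qvel": joint speeds; "tau": joint torques, N m; "eef_pos": TCP position; "orientation": TCP orientation; "force": force on the tool from outside, world axes, zero at the start; "ft_torque": the same for the moment, N m; "grip_width": finger opening in mm; "gripper_force": force on a finger pad.
Only numpy, scipy, OpenCV 4.12 (cv2) and the standard library are available. Lean on these libraries where they do the work, as an engineer would, in place of code of your own. Each camera call takes 0.05 s, during which the arm holds its last target. There are 200 camera calls.

## Working session

There is one attempt and no reset: what is moved stays moved. The work goes in short steps, Python scripts to look and compute and a tool call to move; the robot and the scene stay as the last step left them, time stands still between calls to the robot, and variables do not carry over. Pictures are saved under pics/ and viewed, at most 10 in all, crops included, and the job is handed in when it is done.

Besides the shell and the picture viewer there is one more tool, called after ">>>" as name([rows], argument=value, ...), one row to a line, values as JSON. drive_tool: Moves the arm, as the interface text tells. Its arguments: {"type":"object","properties":{"targets":{"type":"array","items":{"type":"array","items":{"type":"number"}}},"newtons":{"type":"number"}},"required":["targets"]}

```bash
mkdir -p pics
cat > h.py <<'E'
import numpy as np, cv2, pickle
def snap(env,n,f):
    s=env.snapshot(n); pickle.dump(s,open(f'pics/{f}.pkl','wb')); cv2.imwrite(f'pics/{f}.png',s['color'][:,:,::-1]); return s
def load(f): return pickle.load(open(f'pics/{f}.pkl','rb'))
def world(s,uv,d=None):
    uv=np.array(uv,float).reshape(-1,2)
    n=cv2.undistortPoints(uv[:,None],s['mtx'],np.array(s['distortion'])).reshape(-1,2)
    if d is None: d=np.array([s['depth'][int(round(v)),int(round(u))] for u,v in uv])
    d=np.array(d)
    c=np.c_[n[:,0]*d,-n[:,1]*d,-d,np.ones(len(d))]
    return (np.linalg.inv(s['camera_from_world'])@c.T).T[:,:3]
def cloud(s):
    v,u=np.nonzero(s['depth']>0)
    return np.c_[u,v],world(s,np.c_[u,v],s['depth'][v,u])
E
python3 - <<'E'
from station import env
from h import *
print(env.observe())
for n in('scene','top'): snap(env,n,n+'0')
E
```

```text
{'time_s': 0.0, 'qpos': array([-1.10802314e+00,  2.38781025e-01, -1.42540933e-02,  1.31925137e+00,
        3.28393864e-06,  1.57076906e+00]), 'qvel': array([ 9.62557330e-05,  1.30670141e-03,  1.13633100e-03, -4.27669379e-04,
        1.25499695e-04, -2.98128076e-04]), 'tau': array([ 1.41494547e-03, -5.38784516e+01,  3.46439767e+01,  1.84341572e-02,
        6.91907826e-05,  3.67732298e-06]), 'eef_pos': array([ 234.19603971, -469.41571039,  252.67756964]), 'orientation': array([-3.05644477e+00, -7.20162076e-01,  5.31496787e-04]), 'force': array([-0.49094168, -0.28178445,  0.51629372]), 'ft_torque': array([ 0.01046578, -0.00979732,  0.00707978]), 'gripper_force': 0.0, 'grip_width': 85.63491353425009}
```

View pics/scene0.png

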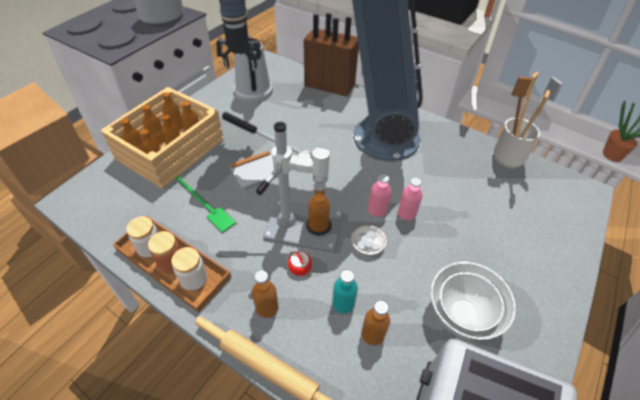

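View pics/top0.png

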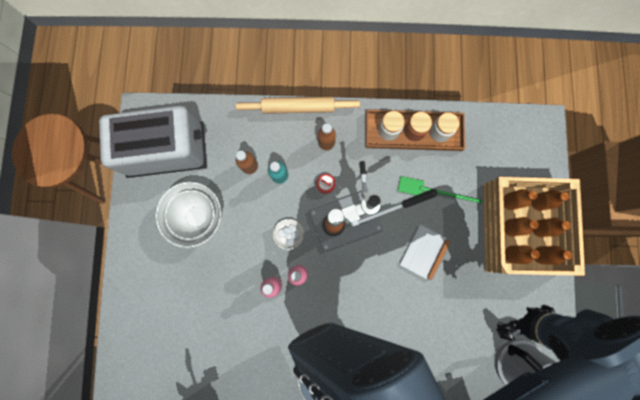

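The scene view shows the capper with its brown bottle at (318,215), column (283,190), housing (320,160). In the top view the housing is at about (335,216), the column (372,205), the clamp grip (362,168), and the operating lever runs to (430,195).

Could be mistaken for the target (top view):
- brown bottles (246,160) and (327,135): free-standing bystanders
- turquoise (278,172) and pink (271,288), (298,276): excluded
- crate bottles around (540,225)

I choose the one under the capper's bell at (335,225). The clamp lever (362,168) could be confused with the operating lever (420,200). I'll check both in a crop.

Run:
```python
from h import *
s=load('top0')
c=s['color'][140:270,290:480,::-1]
cv2.imwrite('pics/c1.png',cv2.resize(c,None,fx=4,fy=4,interpolation=cv2.INTER_CUBIC))
for n in('top0','scene0'):
    s=load(n); C=np.linalg.inv(s['camera_from_world'])[:3,3]; print(n,C)
s=load('top0'); uv,p=cloud(s)
m=(abs(uv[:,0]-385)<95)&(abs(uv[:,1]-205)<65)
for lo,hi in((330,500),(300,330),(270,299),(230,270)):
    k=m&(p[:,2]>lo)&(p[:,2]<hi); print(lo,hi,k.sum(),p[k].mean(0) if k.any() else '',p[k].min(0),p[k].max(0),uv[k].mean(0))
```

```text
top0 [ 395.85944316   53.53494312 1357.02225571]
scene0 [1107.34916432  414.8134059   977.65345673]
330 500 433 [ 537.8672264  -148.09048833  357.20145717] [ 515.06461209 -227.32182223  330.10990233] [565.24319058 -53.58064151 382.25204764] [404.47113164 198.9630485 ]
300 330 312 [501.99185669 -26.91168093 312.60914111] [ 472.98024679 -162.54327627  300.6991158 ] [536.4769502   44.30612873 329.86551289] [355.20192308 213.51282051]
270 299 754 [530.59543377 -40.98495266 281.66168459] [ 471.67642285 -102.27697849  270.08544691] [652.48552428  43.90668872 298.98339449] [359.71485411 204.39920424]
230 270 50 [522.60372165 -32.7995524  259.11924497] [471.95162462 -79.88912929 230.64017096] [648.41111265  43.42664484 269.93703487] [355.96 208.12]
```

View pics/c1.png

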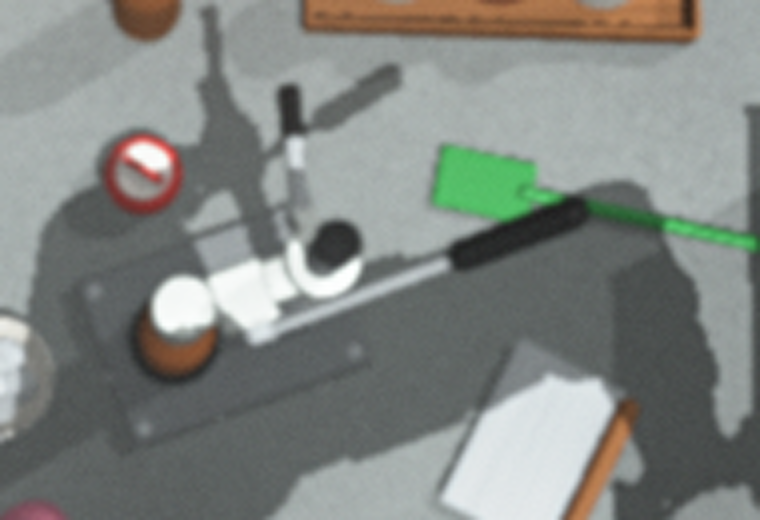

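The crop confirms it: white housing top at (336,216), black column cap at (374,200), clamp grip from its end (362,162) to about (363,173). The operating lever ends at (435,192), clear of the clamp lever.

Run:
```python
from h import *
s=load('top0'); uv,p=cloud(s)
def reg(lbl,u,v,r,lo,hi):
    k=(np.hypot(uv[:,0]-u,uv[:,1]-v)<r)&(p[:,2]>lo)&(p[:,2]<hi); q=p[k]
    print(lbl,k.sum(),'med',np.median(q,0).round(1),'min',q.min(0).round(1),'max',q.max(0).round(1))
    return q
q=reg('housing',336,216,9,305,360); print(np.percentile(q[:,2],[5,25,50,75,95]),(q.min(0)+q.max(0))/2)
q=reg('col',374,200,8,350,420); print((q.min(0)+q.max(0))/2)
q=reg('grip',362,166,9,230,330)
print(world(s,[[362,163],[363,170],[364,178],[365,185],[366,193]]).round(1))
q=reg('oplever',435,192,12,340,500); q=reg('opl2',395,205,8,300,380);q=reg('opl0',355,223,5,270,380)
q=reg('timer',326,183,7,20,70);q=reg('base',312,215,4,5,30)
def solve(pts,z): # ray at height z
    C=np.linalg.inv(s['camera_from_world'])[:3,3]; a=world(s,pts,np.full(len(pts),500.)); d=a-C
    return (C+d*((z-C[2])/d[:,2])[:,None]).round(1)
# housing outline blob fit at z
print(solve([[335.75,216.25]],312),solve([[335.75,216.25]],340),solve([[374.2,200]],378))
```

```text
housing 196 med [491.9  23.6 312.2] min [473.    4.6 305.1] max [512.9  44.3 317.5]
[307.95965274 310.46474457 312.23279819 313.69850216 315.82539849] [492.96471865  24.47607443 311.27470909]
col 129 med [527.9 -67.9 378. ] min [515.1 -82.9 351. ] max [542.9 -53.6 382.3]
[528.98306286 -68.22560559 366.61127138]
grip 82 med [633.5 -46.4 276.1] min [615.5 -55.1 266.2] max [652.5 -38.5 281.4]
[[646.4 -46.  276.4]
 [626.6 -49.  276.9]
 [604.8 -52.4 274.1]
 [584.9 -55.1 276.8]
 [560.2 -56.4 293.7]]
oplever 105 med [ 552.  -210.9  361.1] min [ 540.  -227.3  349.6] max [ 565.2 -196.9  369.3]
opl2 57 med [ 521.3 -132.9  317.1] min [ 511.4 -148.2  305.5] max [ 534.  -116.1  328.4]
opl0 50 med [482.7 -29.4 275.8] min [471.7 -40.7 270.8] max [490.9 -18.3 282.8]
timer 144 med [628.5  51.6  42.8] min [608.3  31.2  34.3] max [650.3  71.9  56.7]
base 37 med [523.4  92.4  17. ] min [512.9  85.3   5.3] max [533.1 102.7  22.9]
[[493.4  24.  312. ]] [[490.8  24.8 340. ]] [[530.2 -68.2 378. ]]
```

The numbers fit. Housing top is at (493,24,312), so the slide is already 28 mm down. The column axis is at (528.5,-68), 99 mm away, and capper +x points at -69°. The clamp pivot computes to (562,-55,268), with the lever at about 0.25 rad. First I raise the tool, close the fingers and go above the housing.

>>> drive_tool([
  [0, 0, -2.5, 0, 0],
  [0, 0, -2.5, 0, 0],
  [0, 0, -2.5, 0, 0],
  [0, 0, -2.5, 0, 0],
  [0, 0, -2.5, 0, 0],
  [0, 0, -2.5, 0, 0],
  [2.2, -1.6, 0, 0, 0],
  [2.2, -1.6, 0, 0, 0],
  [2.2, -1.6, 0, 0, 0],
  [2.2, -1.6, 0, 0, 0],
  [2.2, -1.6, 0, 0, 0],
  [2.2, -1.6, 0, 0, 0],
  [2.2, -1.6, 0, 0, 0],
  [2.2, -1.6, 0, 0, 0],
  [2.2, -1.6, 0, 0, 0],
  [2.2, -1.6, 0, 0, 0],
  [2.2, -1.6, 0, 0, 0],
  [2.2, -1.6, 0, 0, 0],
  [2.2, -1.6, 0, 0, 0],
  [0, 0, 0, 0, 0],
], newtons=40)

```text
time_s: 2.1
eef_pos: [398.3, -153.9, 403.0]
orientation: [-3.056, -0.725, 0.0]
force: [0.0, 0.0, 0.4]
grip_width: -0.1
gripper_force: 0.0
```

>>> drive_tool([
  [2.05, -1.46, 0, 0, 0],
  [2.05, -1.46, 0, 0, 0],
  [2.05, -1.46, 0, 0, 0],
  [2.05, -1.46, 0, 0, 0],
  [2.05, -1.46, 0, 0, 0],
  [2.05, -1.46, 0, 0, 0],
  [2.05, -1.46, 0, 0, 0],
  [2.05, -1.46, 0, 0, 0],
  [0, 0, 1, 0, 0],
  [0, 0, 1.5, 0, 0],
  [0, 0, 1.5, 0, 0],
  [0, 0, 1, 0, 0],
  [0, 0, 0, 0, 0],
])

```text
time_s: 3.4
eef_pos: [491.2, 21.0, 351.9]
orientation: [-3.058, -0.719, 0.004]
force: [0.7, 0.6, -0.1]
grip_width: 0.1
gripper_force: 0.0
```

Run:
```python
from station import env
from h import *
print(env.observe()['eef_pos'],env.observe()['force'],env.observe()['qpos'])
a=snap(env,'scene','s1')
cv2.imwrite('pics/c2.png',cv2.resize(a['color'][80:250,220:400,::-1],None,fx=3.3,fy=3.3,interpolation=cv2.INTER_CUBIC))
```

```text
[491.15971732  21.03686156 351.94661984] [ 0.69171157  0.55371409 -0.13648389] [ 4.28631770e-02  1.68576650e-01  1.46276612e-01  1.55105839e+00
 -1.00703908e-04  2.72229737e+00]
```

View pics/c2.png

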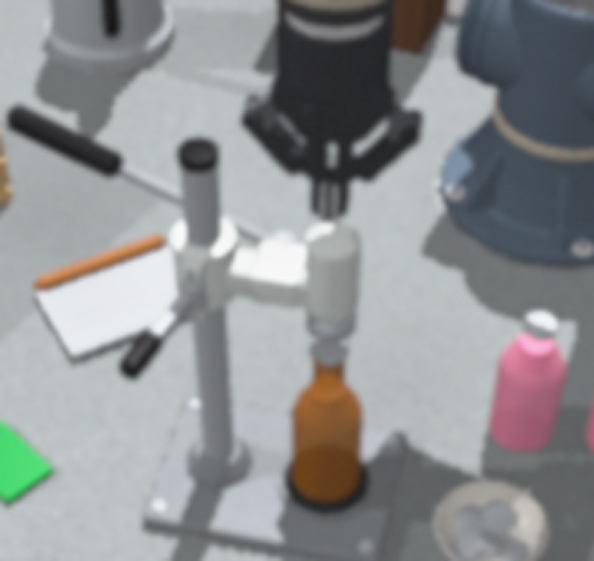

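The closed fingers stand just above the housing top (fingertips at crop (328,212), housing top (330,240)). The bell's lower edge is at (328,335), and the cap at (328,350) looks close below it. I'll estimate the cap height.

Run:
```python
from h import *
s=load('s1')
for v in range(170,206,2): print(v,world(s,[[319,v]]).round(0)[0],s['color'][v,319], end=' | ')
```

```text
170 [511.  32. 268.] [145 148 147] | 172 [509.  31. 259.] [144 148 146] | 174 [510.  32. 253.] [144 147 146] | 176 [511.  33. 247.] [141 144 144] | 178 [507.  30. 235.] [141 144 148] | 180 [509.  32. 231.] [139 142 146] | 182 [512.  34. 227.] [115 118 121] | 184 [495.  23. 198.] [117 119 123] | 186 [501.  27. 197.] [120 123 126] | 188 [507.  31. 198.] [124 127 131] | 190 [506.  31. 189.] [121 110 104] | 192 [506.  31. 180.] [123  84  50] | 194 [505.  30. 171.] [148  92  41] | 196 [503.  30. 162.] [155  98  45] | 198 [504.  30. 155.] [160 102  49] | 200 [503.  30. 145.] [161 104  54] | 202 [507.  32. 142.] [139  91  48] | 204 [509.  34. 136.] [136  90  48] |
```

>>> drive_tool([
  [0, 0, 0.7, 0, 0],
  [0, 0, 0.6, 0, 0],
  [0, 0, 0.2, 0, 0],
  [0, 0, 0, 0, 0],
])

```text
time_s: 3.85
eef_pos: [491.9, 21.8, 338.1]
orientation: [-3.058, -0.72, 0.001]
force: [0.7, -0.2, -0.8]
grip_width: -0.1
gripper_force: 0.0
```

Cap top is at about z 197 and the bell at about 217, so roughly 20 mm of travel. Next I feel for the housing.

>>> drive_tool([
  [0, 0, 0.2, 0, 0],
  [0, 0, 0.2, 0, 0],
  [0, 0, 0, 0, 0],
  [0, 0, 0, 0, 0],
])

```text
time_s: 4.25
eef_pos: [492.0, 21.8, 334.3]
orientation: [-3.058, -0.721, -0.0]
force: [-0.7, -0.8, -0.0]
grip_width: 0.0
gripper_force: 0.0
```

>>> drive_tool([
  [0, 0, 0.2, 0, 0],
  [0, 0, 0.2, 0, 0],
  [0, 0, 0, 0, 0],
  [0, 0, 0, 0, 0],
])

```text
time_s: 4.65
eef_pos: [492.0, 21.8, 330.1]
orientation: [-3.058, -0.72, 0.0]
force: [0.9, -0.3, -0.4]
grip_width: 0.2
gripper_force: 0.0
```

>>> drive_tool([
  [0, 0, 0.1, 0, 0],
  [0, 0, 0.1, 0, 0],
  [0, 0, 0.1, 0, 0],
  [0, 0, 0, 0, 0],
])

```text
time_s: 5.05
eef_pos: [492.0, 21.8, 327.2]
orientation: [-3.058, -0.721, 0.0]
force: [0.2, -0.0, 0.8]
grip_width: -0.1
gripper_force: 0.6
```

>>> drive_tool([
  [0, 0, 0.1, 0, 0],
  [0, 0, 0.1, 0, 0],
  [0, 0, 0.1, 0, 0],
])

```text
time_s: 5.35
eef_pos: [492.0, 21.8, 324.2]
orientation: [-3.058, -0.72, 0.0]
force: [-1.7, 0.6, 3.0]
grip_width: -0.0
gripper_force: 1.5
```

Run:
```python
from station import env
from h import *
print(env.observe()['eef_pos'],env.observe()['force'])
a=snap(env,'scene','s2')
cv2.imwrite('pics/c3.png',cv2.resize(a['color'][120:230,250:380,::-1],None,fx=5,fy=5,interpolation=cv2.INTER_CUBIC))
```

```text
[491.97720794  21.80919313 324.2441117 ] [-1.69295577  0.60459285  2.9984113 ]
```

View pics/c3.png

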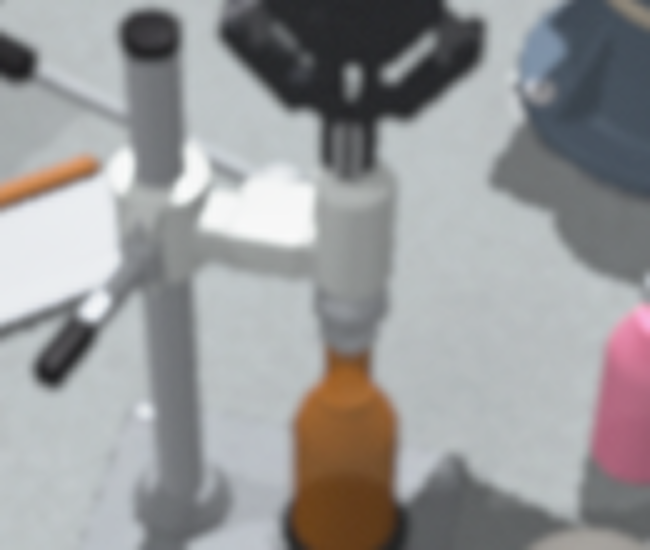

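The fingertips sit on the housing top at (350,175) and the head is sliding at about 3 N. The bell edge at (350,345) is just above the cap. I continue gently, reading the force during motion.

>>> drive_tool([
  [0, 0, 0.1, 0, 0],
  [0, 0, 0.1, 0, 0],
])

```text
time_s: 5.6
eef_pos: [492.0, 21.8, 322.2]
orientation: [-3.058, -0.72, 0.0]
force: [-0.8, 0.2, 3.4]
grip_width: -0.1
gripper_force: 1.5
```

>>> drive_tool([
  [0, 0, 0.1, 0, 0],
  [0, 0, 0.1, 0, 0],
])

```text
time_s: 5.8
eef_pos: [492.0, 21.8, 320.2]
orientation: [-3.058, -0.72, 0.0]
force: [-1.1, -0.3, 3.8]
grip_width: -0.2
gripper_force: 1.5
```

>>> drive_tool([
  [0, 0, 0.05, 0, 0],
  [0, 0, 0.05, 0, 0],
])

```text
time_s: 6.0
eef_pos: [492.0, 21.8, 319.3]
orientation: [-3.058, -0.72, 0.0]
force: [-1.7, -0.5, 3.2]
grip_width: 0.0
gripper_force: 1.5
```

>>> drive_tool([
  [0, 0, 0.05, 0, 0],
  [0, 0, 0.05, 0, 0],
])

```text
time_s: 6.2
eef_pos: [492.0, 21.8, 318.3]
orientation: [-3.058, -0.72, 0.0]
force: [-2.0, -0.2, 3.2]
grip_width: -0.1
gripper_force: 1.5
```

>>> drive_tool([
  [0, 0, 0.05, 0, 0],
  [0, 0, 0.05, 0, 0],
])

```text
time_s: 6.4
eef_pos: [492.0, 21.8, 317.3]
orientation: [-3.058, -0.721, 0.0]
force: [-2.3, 0.3, 1.9]
grip_width: -0.2
gripper_force: 1.5
```

>>> drive_tool([
  [0, 0, 0.05, 0, 0],
  [0, 0, 0.05, 0, 0],
])

```text
time_s: 6.6
eef_pos: [492.0, 21.8, 316.3]
orientation: [-3.058, -0.72, 0.0]
force: [-1.9, -0.7, 3.3]
grip_width: 0.1
gripper_force: 1.5
```

>>> drive_tool([
  [0, 0, 0.05, 0, 0],
  [0, 0, 0.05, 0, 0],
])

```text
time_s: 6.8
eef_pos: [492.0, 21.8, 315.3]
orientation: [-3.058, -0.72, 0.0]
force: [-1.8, -1.0, 2.9]
grip_width: 0.1
gripper_force: 1.5
```

>>> drive_tool([
  [0, 0, 0.05, 0, 0],
  [0, 0, 0.05, 0, 0],
])

```text
time_s: 7.0
eef_pos: [492.0, 21.8, 314.3]
orientation: [-3.058, -0.72, 0.0]
force: [-0.6, 0.4, 3.2]
grip_width: -0.3
gripper_force: 1.5
```

>>> drive_tool([
  [0, 0, 0.05, 0, 0],
  [0, 0, 0.05, 0, 0],
])

```text
time_s: 7.2
eef_pos: [492.0, 21.8, 313.3]
orientation: [-3.058, -0.72, 0.0]
force: [-2.2, -0.5, 5.1]
grip_width: 0.1
gripper_force: 2.5
```

>>> drive_tool([
  [0, 0, 0.05, 0, 0],
  [0, 0, 0.05, 0, 0],
])

```text
time_s: 7.4
eef_pos: [492.0, 21.8, 312.7]
orientation: [3.058, 0.72, 0.001]
force: [-3.9, -0.9, 9.9]
grip_width: -0.3
gripper_force: 4.7
```

The force rose to about 10 N, so contact on the cap is about 6 N. I hold there.

>>> drive_tool([
  [0, 0, 0, 0, 0],
  [0, 0, 0, 0, 0],
  [0, 0, 0, 0, 0],
  [0, 0, 0, 0, 0],
])

```text
time_s: 7.8
eef_pos: [492.0, 21.8, 312.7]
orientation: [3.058, 0.72, 0.001]
force: [-3.9, 0.3, 7.1]
grip_width: 0.3
gripper_force: 3.5
```

Contact is steady at about 4 N. I let go upward, then work out the lever's push path: closed fingers on its outer (+y) side, no spin.

>>> drive_tool([
  [0, 0, -0.2, 0, 0],
  [0, 0, -0.8, 0, 0],
  [0, 0, -1.5, 0, 0],
  [0, 0, -1.5, 0, 0],
  [0, 0, 0, 0, 0],
])

```text
time_s: 8.3
eef_pos: [492.9, 21.9, 354.1]
orientation: [3.057, 0.72, 0.005]
force: [0.5, -0.9, -0.9]
grip_width: 0.2
gripper_force: 0.0
```

```bash
cat > path.py <<'E'
import numpy as np
from scipy.spatial.transform import Rotation as Ro
from station import env
from h import *
o=env.observe(); R=Ro.from_rotvec(o['orientation']).as_matrix(); tx,ty=R[:2,0],R[:2,1]
P=np.array([563,-55.]); r=74
def c(th,gap=0):
    d=np.array([np.cos(th),np.sin(th)]); n=np.array([-d[1],d[0]])
    return P+r*d+n*(8+gap+11*abs(n@tx)+14.5*abs(n@ty))
def tool(v): return np.round(np.array([v@tx,v@ty])/10,2)
E
python3 - <<'E'
from path import *
print(o['eef_pos'],o['force'],o['time_s'])
s=snap(env,'scene','s3'); uv,p=cloud(s)
k=(s['color'].max(2)[uv[:,1],uv[:,0]]<70)&(p[:,2]>225)&(p[:,2]<300)&(p[:,0]>590)&(p[:,0]<680)&(abs(p[:,1]+50)<60)
q=p[k];print(k.sum(),q.mean(0),q.min(0),q.max(0))
a=c(.1,15); print('start',a,tool(a-o['eef_pos'][:2]))
pr=a
for th in np.arange(.1,-1.3,-.1):
    b=c(th); print(round(th,2),b.round(0),tool(b-pr)); pr=b
E
```

```text
[492.88446538  21.8572138  354.12532152] [ 0.49486864 -0.91117221 -0.91345022] 8.3
37 [642.68865583 -40.69272885 251.91850088] [624.22120866 -47.4249921  246.49522487] [654.32176116 -37.77766723 256.18620205]
start [632.5910276   -7.35425343] [11.2   8.85]
0.1 [634. -22.] [-0.53  1.4 ]
0.0 [637. -29.] [-0.04  0.74]
-0.1 [639. -36.] [-0.12  0.75]
-0.2 [641. -44.] [-0.21  0.75]
-0.3 [641. -52.] [-0.29  0.74]
-0.4 [641. -60.] [-0.38  0.72]
-0.5 [640. -68.] [-0.47  0.68]
-0.6 [638. -76.] [-0.55  0.64]
-0.7 [635. -84.] [-0.63  0.58]
-0.8 [631. -92.] [-0.7   0.51]
-0.9 [626. -99.] [-0.77  0.43]
-1.0 [ 620. -106.] [-0.82  0.34]
-1.1 [ 614. -112.] [-0.86  0.25]
-1.2 [ 609. -117.] [-0.63  0.17]
```

The grip is at z of about 247, as expected. I go beside the lever and down.

>>> drive_tool([
  [1.4, 1.1, 0, 0, 0],
  [1.4, 1.1, 0, 0, 0],
  [1.4, 1.1, 0, 0, 0],
  [1.4, 1.1, 0, 0, 0],
  [1.4, 1.1, 0, 0, 0],
  [1.4, 1.1, 0, 0, 0],
  [1.4, 1.1, 0, 0, 0],
  [1.4, 1.1, 0, 0, 0],
  [0, 0, 0, 0, 0],
  [0, 0, 1.6, 0, 0],
  [0, 0, 1.6, 0, 0],
  [0, 0, 1.6, 0, 0],
  [0, 0, 1.6, 0, 0],
  [0, 0, 1.6, 0, 0],
  [0, 0, 1.6, 0, 0],
  [0, 0, 0, 0, 0],
  [0, 0, 0, 0, 0],
])

```text
time_s: 10.05
eef_pos: [630.9, -6.8, 256.4]
orientation: [-3.058, -0.721, 0.001]
force: [0.3, -0.2, 0.6]
grip_width: 0.2
gripper_force: 0.0
```

Run:
```python
from path import *
a=snap(env,'scene','s4'); print(o['eef_pos'],o['force'])
cv2.imwrite('pics/c4.png',cv2.resize(a['color'][120:250,220:370,::-1],None,fx=4.4,fy=4.4,interpolation=cv2.INTER_CUBIC))
```

```text
[630.88415329  -6.80430847 256.40010215] [ 0.29460968 -0.16154719  0.6197154 ]
```

View pics/c4.png

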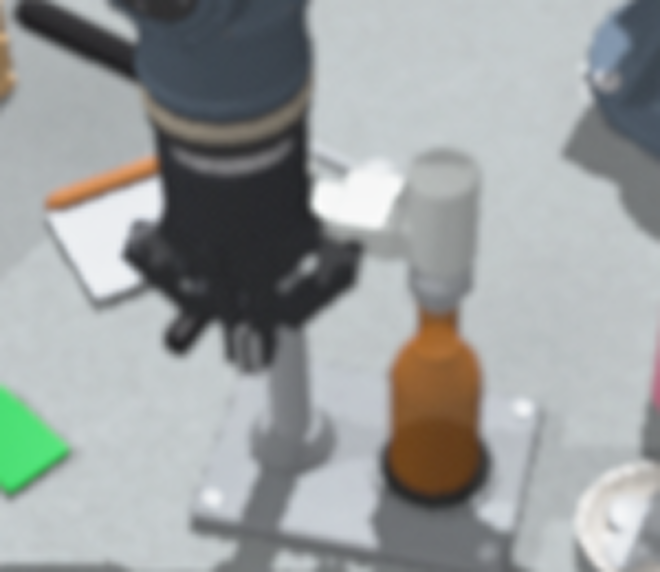

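The fingers (250,350) are down beside the clamp grip (185,330), and the bell sits on the cap at (437,300). Now I swing the lever.

>>> drive_tool([
  [-0.1, 0.7, 0, 0, 0],
  [-0.2, 0.7, 0, 0, 0],
  [0, 0.74, 0, 0, 0],
  [-0.1, 0.75, 0, 0, 0],
  [-0.2, 0.75, 0, 0, 0],
  [0, 0, 0, 0, 0],
])

```text
time_s: 10.7
eef_pos: [642.7, -43.5, 256.1]
orientation: [3.058, 0.719, -0.0]
force: [1.0, -0.7, -0.2]
grip_width: -0.1
gripper_force: 0.0
```

>>> drive_tool([
  [-0.3, 0.74, 0, 0, 0],
  [-0.38, 0.72, 0, 0, 0],
  [-0.47, 0.68, 0, 0, 0],
  [0, 0, 0, 0, 0],
])

```text
time_s: 11.1
eef_pos: [641.5, -67.8, 256.3]
orientation: [3.058, 0.719, -0.0]
force: [-0.5, 0.0, -0.1]
grip_width: -0.0
gripper_force: 0.0
```

>>> drive_tool([
  [-0.55, 0.64, 0, 0, 0],
  [-0.63, 0.58, 0, 0, 0],
  [-0.7, 0.51, 0, 0, 0],
  [0, 0, 0, 0, 0],
])

```text
time_s: 11.5
eef_pos: [632.0, -91.6, 256.5]
orientation: [3.058, 0.719, -0.0]
force: [0.1, 0.5, 0.2]
grip_width: -0.2
gripper_force: 0.0
```

>>> drive_tool([
  [-0.77, 0.43, 0, 0, 0],
  [-0.82, 0.34, 0, 0, 0],
])

```text
time_s: 11.7
eef_pos: [621.7, -104.3, 256.3]
orientation: [-3.057, -0.721, -0.001]
force: [2.6, 5.1, 0.4]
grip_width: -0.1
gripper_force: 2.0
```

Run:
```python
from path import *
a=snap(env,'scene','s5'); t=snap(env,'top','t5'); print(o['eef_pos'],o['force'])
A=cv2.resize(a['color'][120:250,220:340,::-1],(480,520)); B=cv2.resize(t['color'][140:250,320:390,::-1],(320,520))
cv2.imwrite('pics/c5.png',np.hstack([A,B]))
```

```text
[ 621.69075848 -104.30523322  256.26093436] [2.58813837 5.1197464  0.41293797]
```

View pics/c5.png

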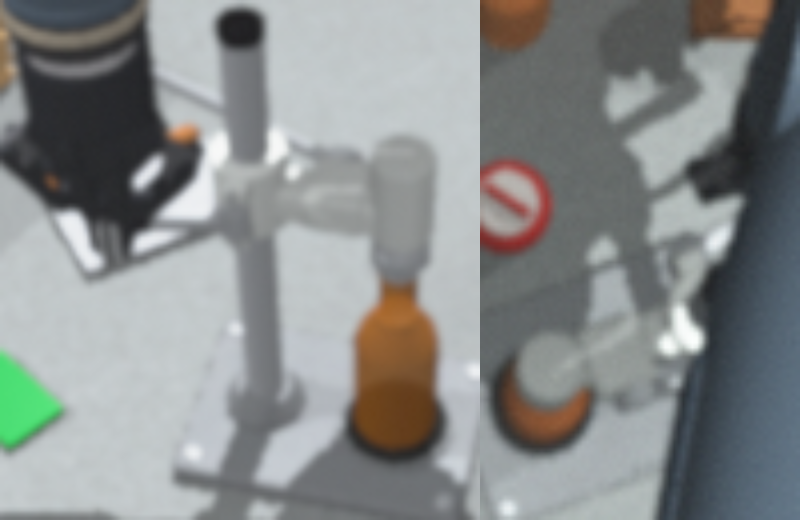

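The lever (crop (180,225)) follows the fingers (110,245) with a push of about 6 N, and the bell stays on the cap. On toward the stop.

>>> drive_tool([
  [-0.86, 0.25, 0, 0, 0],
  [-0.4, 0.1, 0, 0, 0],
])

```text
time_s: 12.0
eef_pos: [611.7, -113.3, 256.4]
orientation: [-3.057, -0.72, -0.001]
force: [1.4, 3.1, -0.4]
grip_width: -0.2
gripper_force: 1.8
```

>>> drive_tool([
  [-0.3, 0.07, 0, 0, 0],
  [-0.3, 0.05, 0, 0, 0],
])

```text
time_s: 12.2
eef_pos: [607.2, -116.9, 256.5]
orientation: [3.058, 0.721, 0.001]
force: [2.1, 3.5, 0.8]
grip_width: -0.5
gripper_force: 1.5
```

>>> drive_tool([
  [-0.2, 0.03, 0, 0, 0],
  [-0.2, 0.03, 0, 0, 0],
])

```text
time_s: 12.4
eef_pos: [603.9, -119.2, 256.4]
orientation: [3.058, 0.721, 0.001]
force: [5.0, 7.0, 0.8]
grip_width: -0.1
gripper_force: 3.2
```

>>> drive_tool([
  [-0.2, 0.03, 0, 0, 0],
  [-0.1, 0.0, 0, 0, 0],
])

```text
time_s: 12.6
eef_pos: [603.4, -119.5, 256.7]
orientation: [-3.056, -0.722, -0.008]
force: [13.0, 11.4, 2.2]
grip_width: 0.0
gripper_force: 7.7
```

The force rose sharply at the expected stop angle (about 1.63 rad). I back off and look.

>>> drive_tool([
  [0, 0, 0, 0, 0],
  [0.5, -0.1, 0, 0, 0],
  [1.5, 0, 0, 0, 0],
  [2, 0, 0, 0, 0],
  [2, 0, 0, 0, 0],
  [0, 0, -2, 0, 0],
  [0, 0, -2, 0, 0],
  [0, 0, -2, 0, 0],
  [0, 0, -2, 0, 0],
  [0, 0, -2, 0, 0],
  [0, 0, -2, 0, 0],
  [0, 0, -2, 0, 0],
  [-1, -2.5, 0, 0, 0],
  [-1, -2.5, 0, 0, 0],
  [-1, -2.5, 0, 0, 0],
  [-1, -2.5, 0, 0, 0],
  [-1, -2.5, 0, 0, 0],
  [-1, -2.5, 0, 0, 0],
  [0, 0, 0, 0, 0],
  [0, 0, 0, 0, 0],
])

```text
time_s: 14.6
eef_pos: [533.7, 14.1, 396.6]
orientation: [3.057, 0.721, 0.0]
force: [0.4, -0.0, -0.1]
grip_width: -0.3
gripper_force: 0.0
```

Run:
```python
from path import *
a=snap(env,'scene','s6'); print(o['eef_pos'],o['force'],o['time_s'])
cv2.imwrite('pics/c6.png',cv2.resize(a['color'][90:260,200:400,::-1],None,fx=3.5,fy=3.5,interpolation=cv2.INTER_CUBIC))
```

```text
[533.69178261  14.13772298 396.60375913] [ 0.41965382 -0.00889956 -0.07734448] 14.6
```

View pics/c6.png

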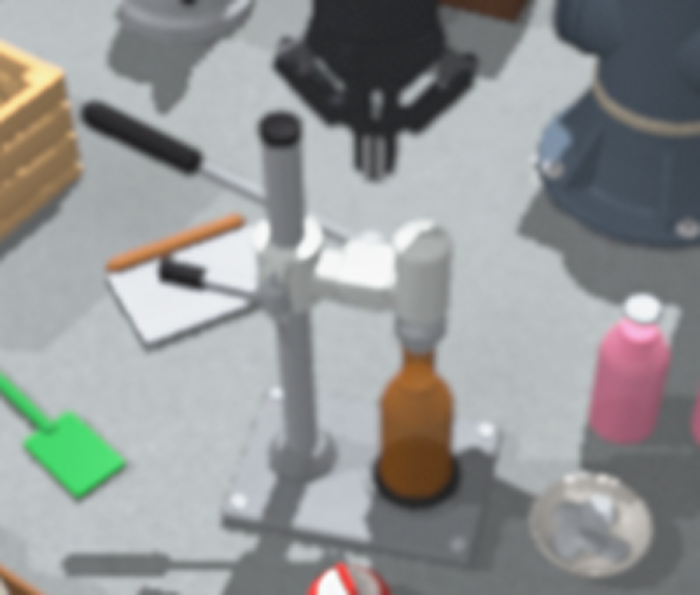

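The lever now lies along the capper's +x (grip at crop (165–205,268–282)), the bell is on the cap at (420,335), and the robot is clear. I measure the lever's angle.

Run:
```python
from h import *
s=load('s6'); uv,p=cloud(s)
k=(s['color'].max(2)[uv[:,1],uv[:,0]]<90)&(p[:,2]>225)&(p[:,2]<275)&(abs(uv[:,0]-253)<12)&(abs(uv[:,1]-168)<9)
q=p[k]; d=q.mean(0)[:2]-[563,-55]; print(k.sum(),q.mean(0),q.min(0),q.max(0)); th=np.arctan2(d[1],d[0]); print('turn',.37-th,np.hypot(*d))
for v in range(178,194,2): print(v,world(s,[[320,v]]).round(0)[0],s['color'][v,320])
```

```text
59 [ 589.72379712 -122.46916362  252.32610224] [ 581.51785429 -138.14696869  244.01209705] [ 596.69052985 -106.91081185  257.38510738]
turn 1.563665995960677 72.56892842112863
178 [509.  34. 239.] [143 146 146]
180 [510.  36. 234.] [143 146 145]
182 [508.  35. 224.] [139 141 142]
184 [508.  34. 216.] [137 141 144]
186 [508.  35. 208.] [130 133 137]
188 [509.  36. 203.] [113 116 119]
190 [506.  34. 191.] [117 106 101]
192 [503.  32. 179.] [120  83  52]
```

The angle is about 1.56 as seen on the grip's near face, so about 1.6 at its centre. Together with the hard stop I felt, the lever is shut, so I hand in.

```bash
python3 -c "
from station import env
print(env.finish_job())"
```

```text
the job is handed in; nothing more can be done
None
```

The job is handed in: the bell was pressed onto the cap at about 4 N (7 N measured at the tool less the head's 3.5 N drag), the clamp lever was swung to its stop at about 1.6 rad, and the arm was clear of everything; the hand-in gave no verdict.

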